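Open the drill-bit case by its release tab

ROBOT

A 6-joint arm with a two-finger parallel gripper is mounted at the origin on the work surface; the furniture and walls round the work are solid. World frame = base frame: x ahead of the robot, y to its left, z up, the work surface at z = 0. Lengths are in mm, angles in rad, forces in N, time in s.
With the tool pointing down it reaches from about 275 to 750 mm from the base axis. Payload 10.2 kg.
Tool frame: the origin (TCP) lies on the front face of the gripper's body, between the roots of the fingers; the fingertips stand manip.tcp_to_tips ahead of it and the grasp point (between the pads) lies 54 mm ahead of it (manip.tcp_to_tips is the distance from the TCP to the fingertips, in mm); z points along the fingers, y is the line along which they close (so a half turn about z gives the same grasp; the last joint's range is limited). The gripper opens to 85 mm and grips with 20 to 120 N. Pads are 22 mm wide; open, the fingers measure 114 mm over their backs; the gripper's body (76 mm by 85 mm) begins 54 mm behind the grasp point. The pads swing forward as they close: fully open they stand 13 mm farther back than shut.
Start: joints at [-1.371, 0.313, 1.498, -0, 1.331, -0.223], TCP at [215.404, -478.783, 303.894] pointing down, gripper open.
Joint ranges: [-2.94, 2.94], [-0.97, 2.17], [0.19, 2.56], [-1.23, 4.37], [0.02, 3.11], [-2.88, 2.88]. Speed limits (rad/s): [2.39, 2.39, 3.01, 3.14, 3.14, 3.14].

INTERFACE

Orientations are given as a rotation vector (axis times angle).
In Python, from workcell import readout, eyes, job, spotter, manip gives the robot as it stands. The module is installed in compiled form; this text tells all that it offers.
- The arm moves only by the tool play_rows, never from a script. Its argument "steps" is a list of rows, each a list of 7 numbers: the shift along the tool's x, y, z in m, then the turn, a rotation vector about the tool's x, y, z in rad, then the finger opening in m, from 0 to 0.0854. In form: [[x, y, z, wx, wy, wz, gripper], ...]. A call has 1 to 10 rows; each row shifts and turns the commanded pose from where the row before left it, along the tool's axes as they then stand; what a row does not reach is not made up. A row lasts 1/10 s, in which the tool goes at most 50 mm and 8.59 degrees, less where a joint would pass 70% of its speed; a pose out of reach is approached as far as the arm can. A call is refused whole if a number of a shift passes 0.05 or a number of a turn 0.15, either way. A call with a gripper value outside its range is refused whole. The fingers move at their own pace and stop on an object; "force" is the grip in N (left out, the last holds). Time passes only in rows, so rows that do not move let the fingers close. It gives the time, the measured TCP pose, the force, the opening and the grip force at its end, in the units of the state.
- readout.sense(): the state, without advancing time (a new reading comes with each control period).
- eyes.snapshot(name): name is "side" or "top" or "wrist"; returns a dict with "pixels" (420x560x3 uint8, red, green, blue), "mtx" (3x3 intrinsics, pixels), "cam_to_world" (4x4, takes a point from camera to world coordinates). Camera axes: x right, y down, z forward; pixel columns grow to the right and rows downward; lengths in mm; the calibration is good to about 2 mm. A picture is of the moment at which its call begins. There is no depth.
- job.sign_off(): hands the job in; it is judged then, once.
Trained networks look in a picture, given as the dict that the camera call returned (one of the last four; its "shot" number tells which), for a name from the list of things; names that differ only in an ending like _2 or _b are one class to them, and where a whole thing is asked for, a point or a joint stands for the part that bears it (a point fixed in the world has none). Each returns a list of dicts, best first, with "conf" (0 to 1); they miss things now and then, are a little off and sometimes report something else, mostly with a low value. They report only what shows in the picture. A call takes as long as a camera call. They do not tell look-alikes from the thing itself.
- spotter.look_for(picture, query): "position" ([x, y, z] in mm, in world coordinates, good to about 4 mm: the middle of the surface that is visible of it).
- spotter.masks_of(picture, query): "region" (420x560 bool, what is visible of it).
- spotter.pinpoint(picture, query): "position" ([x, y, z] in mm, in world coordinates, good to about 4 mm: a listed point, or the origin of a listed thing).
The state is a dict: "time_s": time; "joints": joint angles; "qvel": joint speeds; "joint_efforts": joint torques, N m; "position": TCP position; "ee_rot": TCP orientation; "ft_force": force on the tool from outside, world axes, zero at the start; "torque": the same for the moment, N m; "opening": opening from 0.0 (shut) to 1.0 (fully open); "finger_force": force on a finger pad.
Only numpy, scipy, OpenCV 4.12 (cv2) and the standard library are available. Lean on these libraries where they do the work, as an engineer would, in place of code of your own. Each camera call takes 0.05 s, during which the arm holds its last target. There are 200 camera calls.

TASK

Get the drill-bit case ready for use: press its orange release tab down until the lid springs up, let go of the tab, then push the lid gently up and back past upright until it rests fully open on its stop. This is fingertip work with nothing to pick up: do not lift, tip or shove the case, and leave the tape measure, pencil, strip of wood and screwdriver beside it where they lie.

Things in the scene. Friction and masses are not known exactly. Their poses are not given: they have to be found in the camera images.
- drill_case: dark grey hinged drill-bit case, loose on the bench, about 1.6 kg, 120 mm deep (x) by 180 mm wide (y) by 54 mm high when shut (base to z 40 mm, lid above it). Origin: centre of the underside; z up, front with the orange tab faces -x, hinge at the back (+x). Filled with drills to 35 mm above the bench. A toe 10 mm high sticks out under the tab to x -100 mm.
- drill_case_tab (a point): point to press: top of the orange release tab on the case's front, 32.5 mm above the bench and 88 mm in front of the case's centre. The tab is a plate 44 mm wide (y) that reaches 15 mm further to the front and 19 mm back towards two 12 mm wide orange hook arms at y -32 and +32 mm, which stand up to 51 mm. It swings down about a pin 23.5 mm behind this point, 2.5 mm below it; the hooks swing forward off the lid by about 6 mm. Axes as the case's with the tab unpressed.
- drill_case_lip (a point): middle of the front edge of the lid's thumb lip (44 mm wide, 4 mm thick, 5 mm proud of the lid's front). Shut, it is 52 mm above the bench and 65 mm in front of the case's centre; it swings up and back at 127 mm from the hinge axis. Axes turn with the lid.
- drill_case_hinge (a point): middle of the lid's hinge axis, which runs along the case's y: 62 mm behind the case's centre, 42 mm above the bench. Axes as the case's.
- drill_case_lid (a joint): lid angle, rad: 0 shut, grows as it opens (front edge up and back), stop at 1.92. Unhooked, a spring wire lifts it slowly (about 1 s) to about 0.80 and holds it there; beyond that the lid (0.12 kg, damped) must be pushed, and would fall back until it is past upright (about 1.6), after which its weight takes it slowly on to the stop. A finger held upright and pushed level against the edge may jam at 0.8 rad: follow the edge upward as well as back.
- drill_case_catch (a joint): tab angle, rad: 0 at rest, grows as the tab is pressed down, stop at 0.40 (9 mm down at the press point). The hooks let go at about 0.25 (6 mm down); it takes about 2 N to start, 3.5 N there, 4.5 N at the stop. It springs back when let go.
- tape_measure: yellow tape measure, 37x82x65 mm, standing on the bench to the left (+y) of the case; leave it. Origin: centre of the underside.
- screwdriver: screwdriver with an amber handle, 29x212x31 mm, lying to the right of the strip of wood; leave it. Origin: centre of the underside.
- pencil: red pencil, 11x163x8 mm, lying to the right (-y) of the case; leave it. Origin: centre of the underside.
- workpiece: strip of reddish wood, 30x170x20 mm, lying to the right of the pencil; leave it. Origin: centre of the underside.
Things that resemble listed ones, but are neither listed nor needed, are in the scene too. What is shaped like the drill_case but yellow is not meant.

How it is judged (in metres and radians):
On the way, in this order (a step that is already met when the one before it is completed fails the run):
1. the orange tab is pressed down far enough to unhook the lid (value of joint drill_case_catch above 0.22 rad), for 0.05 s.
2. the lid has sprung up and the tab is let go (value of joint drill_case_lid between 0.5 and 1.3 rad and value of joint drill_case_catch below 0.1 rad), for 0.1 s.
At the end, for the whole second after the job is handed in: The lid rests open on its stop (angle above 1.8 rad), at rest; the tab has sprung back (below 0.1 rad); the case stands level within 30 mm of where it stood, and the tape measure, pencil, strip of wood and screwdriver are within 20 mm of where they lay (value of joint drill_case_lid above 1.8 rad and velocity of joint drill_case_lid below 0.1 rad/s and value of joint drill_case_catch below 0.1 rad and distance of drill_case from where it was at the start of the episode below 0.03 m and angle between drill_case's own z axis and vertical below 0.05 rad and distance of each of tape_measure, screwdriver, pencil, workpiece from where it was at the start of the episode below 0.02 m); the robot touches nothing.
It fails at once if the case is shoved more than 30 mm (distance of drill_case from where it was at the start of the episode above 0.03 m).
It fails at once if the case is lifted off the bench or tipped (height (world z) of drill_case above 0.01 m or angle between drill_case's own z axis and vertical above 0.12 rad).
It fails at once if the case or its lid is forced with more than 35 N (contact force between the fingers and drill_case above 35 N).
It fails at once if a thing beside the case is moved more than 20 mm (distance of any of tape_measure, screwdriver, pencil, workpiece from where it was at the start of the episode above 0.02 m).
It also fails if it takes over 46 s, if anything falls off the work surface, if the arm or the gripper's body presses on something with over 40 N, if the wrist force passes 120 N, or if a joint passes its speed limit or range.

## Working session

There is one attempt and no reset: what is moved stays moved. The work goes in short steps, Python scripts to look and compute and a tool call to move; the robot and the scene stay as the last step left them, time stands still between calls to the robot, and variables do not carry over. Pictures are saved under pics/ and viewed, at most 10 in all, crops included, and the job is handed in when it is done.

Besides the shell and the picture viewer there is one more tool, called by a JSON object that holds its "op" and its "data", one argument or row to a line. play_rows: Moves the arm, as the interface text tells. Its arguments: {"type":"object","properties":{"steps":{"type":"array"},"force":{"type":"number"}},"required":["steps"]}

```bash
mkdir -p pics
python3 - <<'E'
from workcell import readout, eyes, spotter, manip
import cv2, numpy as np
s=readout.sense(); print({k:np.round(v,3) for k,v in s.items()}, manip.tcp_to_tips)
ims=[]
for c in ["top","side"]:
    p=eyes.snapshot(c); ims.append(p["pixels"])
    cv2.imwrite(f"pics/{c}0.png",p["pixels"][:,:,::-1])
    print(c,np.round(p["cam_to_world"],2).tolist(),np.round(p["mtx"],1).tolist())
    for q in ["drill_case","drill_case_tab","drill_case_lip","drill_case_hinge","tape_measure","pencil","workpiece","screwdriver"]:
        print(q,[(np.round(d["position"]).tolist(),round(d["conf"],2)) for d in spotter.pinpoint(p,q)])
E
```

```text
{'time_s': np.float64(0.0), 'joints': array([-1.371,  0.313,  1.498,  0.   ,  1.331, -0.223]), 'qvel': array([-0.001,  0.001,  0.   ,  0.001,  0.002, -0.   ]), 'joint_efforts': array([-1.0000e-03, -4.1226e+01, -2.5974e+01, -0.0000e+00,  4.0000e-03,
        0.0000e+00]), 'position': array([ 215.375, -478.611,  303.355]), 'ee_rot': array([-3.07 , -0.659, -0.   ]), 'ft_force': array([ 0.71, -0.06, -0.38]), 'torque': array([0.022, 0.012, 0.044]), 'finger_force': np.float64(0.0), 'opening': np.float64(1.0)} 72.6
top [[0.03, -0.99, 0.12, 395.39], [-1.0, -0.03, 0.01, 179.33], [-0.0, -0.12, -0.99, 1182.78], [0.0, 0.0, 0.0, 1.0]] [[483.5, 0.0, 281.1], [0.0, 483.5, 211.1], [0.0, 0.0, 1.0]]
drill_case [([547.0, 244.0, -1.0], 0.88), ([293.0, 248.0, 0.0], 0.61)]
drill_case_tab [([206.0, 264.0, 32.0], 0.92), ([470.0, 193.0, 36.0], 0.59)]
drill_case_lip [([490.0, 208.0, 54.0], 0.75), ([224.0, 257.0, 52.0], 0.56)]
drill_case_hinge [([594.0, 281.0, 45.0], 0.59), ([353.0, 228.0, 43.0], 0.57)]
tape_measure [([465.0, 380.0, -3.0], 0.91)]
pencil [([652.0, 147.0, 2.0], 0.67)]
workpiece [([682.0, 104.0, 1.0], 0.67), ([462.0, 385.0, -4.0], 0.34)]
screwdriver [([712.0, 64.0, -0.0], 0.56)]
side [[-1.0, 0.02, 0.01, 502.95], [-0.0, 0.38, -0.92, 1172.52], [-0.02, -0.92, -0.38, 483.81], [0.0, 0.0, 0.0, 1.0]] [[448.1, 0.0, 277.3], [0.0, 448.1, 208.3], [0.0, 0.0, 1.0]]
drill_case [([295.0, 247.0, -1.0], 0.97), ([548.0, 243.0, -3.0], 0.92)]
drill_case_tab [([205.0, 259.0, 31.0], 0.48), ([474.0, 197.0, 36.0], 0.45)]
drill_case_lip [([230.0, 265.0, 56.0], 0.79), ([489.0, 208.0, 50.0], 0.63)]
drill_case_hinge [([597.0, 273.0, 42.0], 0.75), ([355.0, 226.0, 40.0], 0.66)]
tape_measure [([465.0, 384.0, -1.0], 0.66)]
pencil [([643.0, 146.0, -0.0], 0.6)]
workpiece [([686.0, 105.0, -2.0], 0.82), ([646.0, 148.0, 1.0], 0.16)]
screwdriver [([712.0, 68.0, -0.0], 0.64), ([474.0, 198.0, 32.0], 0.38)]
```

View pics/top0.png

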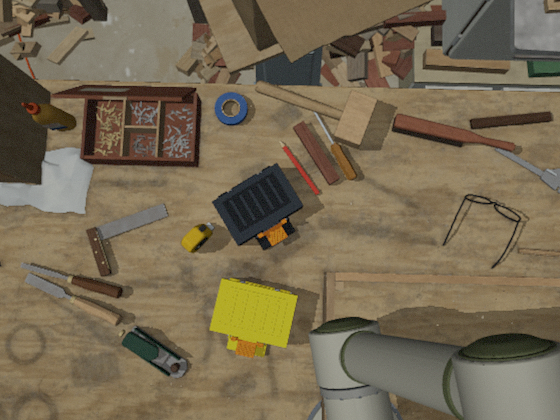

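View pics/side0.png

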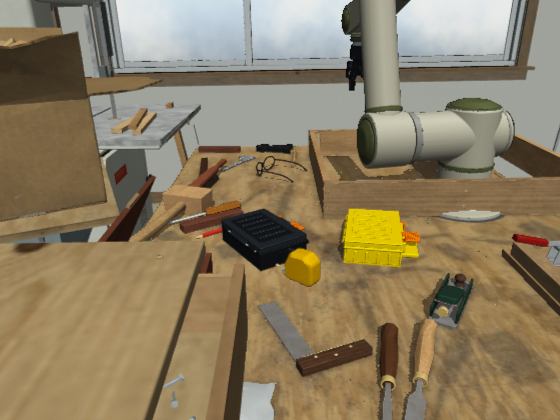

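The target is the dark case, centred at about (545, 243) with yaw ≈ 33°. Its point distances check out. The yellow case at (294, 248) is the decoy. I'll carry the gripper there high up, with the fingers shut.

{"op": "play_rows", "data": {
  "steps": [
    [0.0235,-0.025,0,0,0,0,0],
    [0.0235,-0.025,0,0,0,0,0],
    [0.0235,-0.025,0,0,0,0,0],
    [0.0235,-0.025,0,0,0,0,0],
    [0.0235,-0.025,0,0,0,0,0],
    [0.0235,-0.025,0,0,0,0,0],
    [0.0235,-0.025,0,0,0,0,0],
    [0.0235,-0.025,0,0,0,0,0],
    [0.0235,-0.025,0,0,0,0,0],
    [0.0235,-0.025,0,0,0,0,0]
  ]
}}

```text
time_s: 1.9
position: [327.3, -153.0, 304.1]
ee_rot: [3.071, 0.659, 0.001]
ft_force: [0.5, -0.7, 0.2]
opening: 0.004
finger_force: 0.0
```

{"op": "play_rows", "data": {
  "steps": [
    [0.0235,-0.025,0,0,0,0,0],
    [0.0235,-0.025,0,0,0,0,0],
    [0.0235,-0.025,0,0,0,0,0],
    [0.0235,-0.025,0,0,0,0,0],
    [0.0235,-0.025,0,0,0,0,0],
    [0.0235,-0.025,0,0,0,0,0],
    [0.0235,-0.025,0,0,0,0,0],
    [0.0235,-0.025,0,0,0,0,0],
    [0.0235,-0.025,0,0,0,0,0],
    [0.0235,-0.025,0,0,0,0,0]
  ]
}}

```text
time_s: 2.9
position: [439.1, 171.6, 304.0]
ee_rot: [3.072, 0.66, 0.001]
ft_force: [0.3, -1.4, 0.3]
opening: -0.002
finger_force: 0.0
```

{"op": "play_rows", "data": {
  "steps": [
    [0,0,0,0,0,-0.08,0],
    [0,0,0,0,0,-0.075,0],
    [0,0,0,0,0.105,0,0],
    [0,0,0,0,0.105,0,0],
    [0,0,0,0,0.105,0,0],
    [0,0,0,0,0.105,0,0],
    [0,0,0,0,0.103,0,0],
    [0,0,0,0,0,0,0],
    [0,0,0,0,0,0,0]
  ]
}}

```text
time_s: 3.8
position: [438.9, 169.9, 304.1]
ee_rot: [-2.782, -0.826, -0.741]
ft_force: [-0.2, 0.1, -0.4]
opening: 0.003
finger_force: 0.0
```

```bash
cat > h.py <<'E'
from workcell import readout, eyes, spotter, manip, job
import cv2, numpy as np
from scipy.spatial.transform import Rotation as Ro
C=np.array([545,243.3,0.]); yaw=0.577
W=Ro.from_euler('z',yaw).as_matrix()   # case->world
def rep():
    s=readout.sense(); R=Ro.from_rotvec(s["ee_rot"]).as_matrix()
    tip=s["position"]+R[:,2]*manip.tcp_to_tips
    Rc=W.T@R
    print("t",round(s["time_s"],2),"tip(case)",np.round(W.T@(tip-C),1),"tool z(case)",np.round(Rc[:,2],3),"x",np.round(Rc[:,0],3),"F(case)",np.round(W.T@s["ft_force"],2),"open",s["opening"],manip.tcp_to_tips,"J",np.round(s["joints"],2))
    return R,tip
def go(tipc,tilt):
    """shift in current tool axes (mm) to put tip at tipc (case), then turn (rotvec, tool axes) about the TCP to tilt"""
    R,tip=rep(); pos=readout.sense()["position"]
    Rt=W@np.array([[np.cos(tilt),0,np.sin(tilt)],[0,-1,0],[np.sin(tilt),0,-np.cos(tilt)]])
    pt=C+W@np.array(tipc)-Rt[:,2]*manip.tcp_to_tips
    print("shift",np.round(R.T@(pt-pos),1),"turn",np.round(Ro.from_matrix(R.T@Rt).as_rotvec(),3))
def look(c,name,crop=None,z=1):
    p=eyes.snapshot(c); im=p["pixels"][:,:,::-1]
    if crop: a,b,e,f=crop; im=cv2.resize(im[b:f,a:e],None,fx=z,fy=z,interpolation=cv2.INTER_CUBIC)
    cv2.imwrite(f"pics/{name}.png",im); return p
def det(p,qs):
    for q in qs:
        print(q,[(np.round(W.T@(np.array(d["position"])-C)).tolist(),round(d["conf"],2)) for d in spotter.pinpoint(p,q)])
E
python3 - <<'E'
from h import *
go([-93,0,60],0.523)
p=look("wrist","wrist1")
det(p,["drill_case","drill_case_tab","drill_case_lip","drill_case_hinge"])
E
```

```text
t 3.8 tip(case) [-92.8  -3.6 241.2] tool z(case) [ 0.498  0.    -0.867] x [0.867 0.    0.498] F(case) [-0.08  0.16 -0.35] open 0.0033168096893204427 72.6 J [0.01 0.01 1.92 0.38 0.79 0.79]
shift [-90.4  -3.7 157. ] turn [-0.     0.002  0.   ]
drill_case [([-212.0, 135.0, 3.0], 0.79), ([-1.0, -1.0, -2.0], 0.66)]
drill_case_tab [([-85.0, -5.0, 32.0], 0.85)]
drill_case_lip [([-64.0, 2.0, 49.0], 0.73)]
drill_case_hinge [([64.0, 2.0, 42.0], 0.73), ([-168.0, 96.0, 41.0], 0.69), ([38.0, -189.0, -6.0], 0.65)]
```

View pics/wrist1.png

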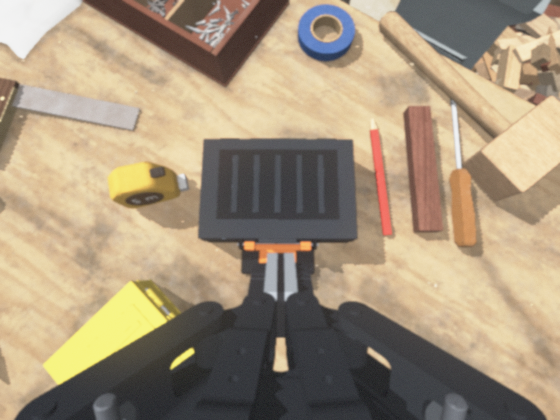

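The wrist view shows the fingers (about 280, 260) centred on the orange tab (278, 248) and squared to the case. Its network points match the frame I assumed to within 3 mm. Next I'll descend.

{"op": "play_rows", "data": {
  "steps": [
    [-0.008,-0.0004,0.016,0,0,0,0],
    [-0.008,-0.0004,0.016,0,0,0,0],
    [-0.008,-0.0004,0.016,0,0,0,0],
    [-0.008,-0.0004,0.016,0,0,0,0],
    [-0.008,-0.0004,0.016,0,0,0,0],
    [-0.008,-0.0004,0.016,0,0,0,0],
    [-0.008,-0.0004,0.016,0,0,0,0],
    [-0.008,-0.0004,0.016,0,0,0,0],
    [-0.008,-0.0004,0.016,0,0,0,0],
    [-0.008,0,0.016,0,0,0,0]
  ]
}}

```text
time_s: 5.05
position: [446.0, 179.1, 124.6]
ee_rot: [-2.78, -0.827, -0.744]
ft_force: [0.1, 0.1, 0.0]
opening: -0.0
finger_force: 0.0
```

Run:
```python
from h import *
go([-83,0,45],0.523)
p=look("wrist","wrist2")
det(p,["drill_case","drill_case_tab","drill_case_lip","drill_case_hinge"])
```

```text
t 5.05 tip(case) [-81.8   0.2  61.7] tool z(case) [ 0.499  0.001 -0.866] x [0.866 0.001 0.499] F(case) [0.12 0.03 0.03] open -0.00021030580540291007 72.6 J [0.03 0.35 2.1  0.86 0.35 0.26]
shift [-9.4  0.2 13.8] turn [-0.001  0.     0.001]
drill_case [([0.0, 0.0, -3.0], 0.66)]
drill_case_tab []
drill_case_lip [([-62.0, 0.0, 52.0], 0.78)]
drill_case_hinge [([63.0, 0.0, 42.0], 0.75)]
```

View pics/wrist2.png

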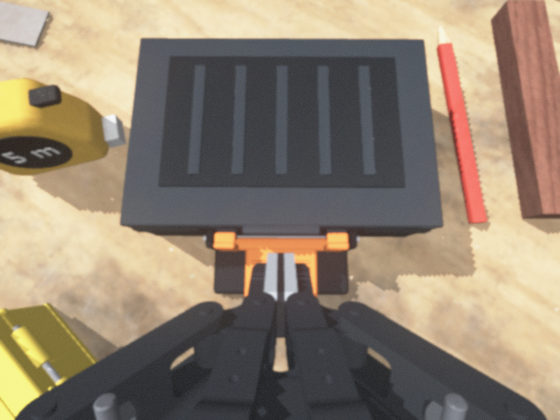

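Still centred: the fingertips (280, 262) are over the tab plate, between the hooks. Going down to just above contact.

{"op": "play_rows", "data": {
  "steps": [
    [-0.0025,0,0.0036,0,0,0,0],
    [-0.0025,0,0.0036,0,0,0,0],
    [-0.0025,0,0.0036,0,0,0,0],
    [-0.0025,0,0.0036,0,0,0,0],
    [-0.001,0,0.0018,0,0,0,0],
    [-0.001,0,0.0018,0,0,0,0],
    [0,0,0,0,0,0,0]
  ]
}}

```text
time_s: 6.0
position: [444.7, 178.1, 104.0]
ee_rot: [-2.78, -0.826, -0.745]
ft_force: [-0.7, 0.1, -0.2]
opening: -0.001
finger_force: 0.0
```

Run:
```python
from h import *
rep()
```

```text
t 6.0 tip(case) [-83.3   0.1  41.1] tool z(case) [ 0.5    0.    -0.866] x [0.866 0.001 0.5  ] F(case) [-0.5   0.47 -0.22] open -0.00115254301407301 72.6 J [0.03 0.4  2.11 1.   0.31 0.11]
```

{"op": "play_rows", "data": {
  "steps": [
    [-0.001,0,0.0017,0,0,0,0],
    [-0.001,0,0.0017,0,0,0,0],
    [-0.001,0,0.0017,0,0,0,0],
    [0,0,0,0,0,0,0]
  ]
}}

```text
time_s: 6.4
position: [444.6, 178.0, 97.7]
ee_rot: [-2.78, -0.826, -0.744]
ft_force: [-0.7, -2.0, 1.9]
opening: -0.005
finger_force: 0.8
```

{"op": "play_rows", "data": {
  "steps": [
    [-0.001,0,0.0017,0,0,0,0],
    [-0.001,0,0.0017,0,0,0,0],
    [0,0,0,0,0,0,0]
  ]
}}

```text
time_s: 6.7
position: [444.7, 178.1, 93.8]
ee_rot: [-2.78, -0.826, -0.744]
ft_force: [0.1, 0.4, 2.4]
opening: 0.003
finger_force: 1.1
```

{"op": "play_rows", "data": {
  "steps": [
    [-0.001,0,0.0017,0,0,0,0],
    [-0.001,0,0.0017,0,0,0,0],
    [0,0,0,0,0,0,0]
  ]
}}

```text
time_s: 7.0
position: [444.7, 178.0, 89.9]
ee_rot: [-2.78, -0.826, -0.744]
ft_force: [1.1, 0.6, 3.6]
opening: -0.001
finger_force: 1.5
```

Run:
```python
from h import *
rep(); p=look("side","s3",(200,180,340,285),5)
det(p,["drill_case","drill_case_tab","drill_case_lip"])
```

```text
t 7.0 tip(case) [-83.4   0.   27. ] tool z(case) [ 0.5    0.    -0.866] x [0.866 0.001 0.5  ] F(case) [ 1.27 -0.1   3.56] open -0.0012523157092735665 72.6 J [ 0.03  0.43  2.12  1.11  0.29 -0.01]
drill_case [([2.0, -2.0, -2.0], 0.87), ([-206.0, 137.0, -0.0], 0.87)]
drill_case_tab [([-272.0, 197.0, 33.0], 0.68)]
drill_case_lip [([-254.0, 188.0, 54.0], 0.73), ([-64.0, 0.0, 71.0], 0.65)]
```

View pics/s3.png

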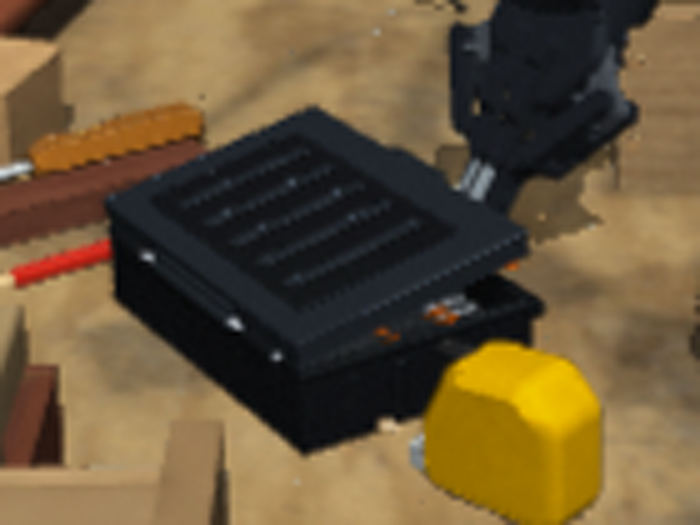

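The lid (front edge at about 520, 250 in the crop) has sprung off the hooks and is rising. I'll let the tab go by backing off along the fingers.

{"op": "play_rows", "data": {
  "steps": [
    [0,0,0,0,0,0,0],
    [0,0,-0.02,0,0,0,0],
    [0,0,-0.025,0,0,0,0],
    [0,0,-0.025,0,0,0,0],
    [0,0,0,0,0,0,0],
    [0,0,0,0,0,0,0],
    [0,0,0,0,0,0,0],
    [0,0,0,0,0,0,0],
    [0,0,0,0,0,0,0],
    [0,0,0,0,0,0,0]
  ]
}}

```text
time_s: 8.2
position: [415.2, 159.0, 150.2]
ee_rot: [-2.78, -0.826, -0.743]
ft_force: [0.2, 0.2, 0.2]
opening: -0.003
finger_force: 0.0
```

Run:
```python
from h import *
go([-60,0,115],0.523); p=look("side","s4",(200,150,340,255),5)
det(p,["drill_case","drill_case_tab","drill_case_lip"])
p=eyes.snapshot("top");det(p,["drill_case","drill_case_tab","drill_case_lip"])
```

```text
t 8.2 tip(case) [-118.6    0.2   87.3] tool z(case) [ 0.499  0.001 -0.867] x [0.867 0.001 0.499] F(case) [0.33 0.05 0.2 ] open -0.002634770695479525 72.6 J [-0.02  0.23  2.18  0.79  0.41  0.29]
shift [64.5  0.2  5.2] turn [-0.001  0.001  0.001]
drill_case [([3.0, -0.0, -5.0], 0.92), ([-206.0, 140.0, 2.0], 0.73)]
drill_case_tab [([-275.0, 201.0, 31.0], 0.7), ([-86.0, 2.0, 37.0], 0.63)]
drill_case_lip [([-25.0, -2.0, 133.0], 0.78), ([-252.0, 189.0, 51.0], 0.77)]
drill_case [([-211.0, 142.0, 0.0], 0.96), ([3.0, -1.0, 0.0], 0.94)]
drill_case_tab [([-269.0, 207.0, 30.0], 0.81), ([-89.0, -3.0, 36.0], 0.62)]
drill_case_lip [([-24.0, -1.0, 135.0], 0.83), ([-261.0, 188.0, 54.0], 0.69)]
```

View pics/s4.png

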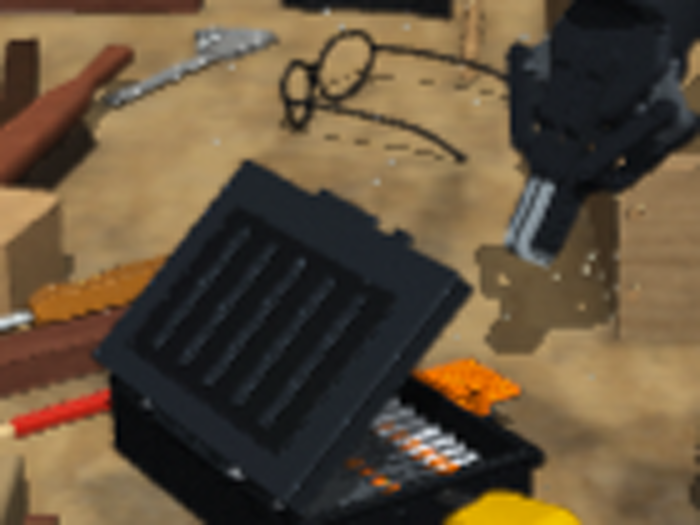

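The lid rests at about 0.75 rad and the tab (470, 385 in the crop) has sprung back up. Next I'll bring the finger face under the lid's front rim, tilted 30° so it pushes along the arc.

{"op": "play_rows", "data": {
  "steps": [
    [0.016,0,0.0065,0,0,0,0],
    [0.016,0,0.0065,0,0,0,0],
    [0.017,0,0.0065,0,0,0,0],
    [0.017,0,0.0065,0,0,0,0],
    [0.007,0,0,0,0,0,0],
    [0.007,0,0,0,0,0,0],
    [0,0,0,0,0,0,0]
  ]
}}

```text
time_s: 9.3
position: [484.6, 204.1, 168.4]
ee_rot: [-2.78, -0.827, -0.745]
ft_force: [-0.1, 0.2, 1.1]
opening: -0.002
finger_force: 0.0
```

Run:
```python
from h import *
rep(); p=look("side","s5",(200,130,340,235),5)
det(p,["drill_case","drill_case_lip"])
```

```text
t 9.3 tip(case) [-3.570e+01  1.000e-01  1.056e+02] tool z(case) [ 0.5    0.    -0.866] x [0.866 0.001 0.5  ] F(case) [0.04 0.16 1.11] open -0.0021325515591296587 72.6 J [0.09 0.34 1.95 0.57 0.45 0.62]
drill_case [([-206.0, 139.0, 3.0], 0.94), ([3.0, 1.0, -3.0], 0.74)]
drill_case_lip [([-253.0, 189.0, 53.0], 0.78), ([-27.0, 1.0, 133.0], 0.56)]
```

View pics/s5.png

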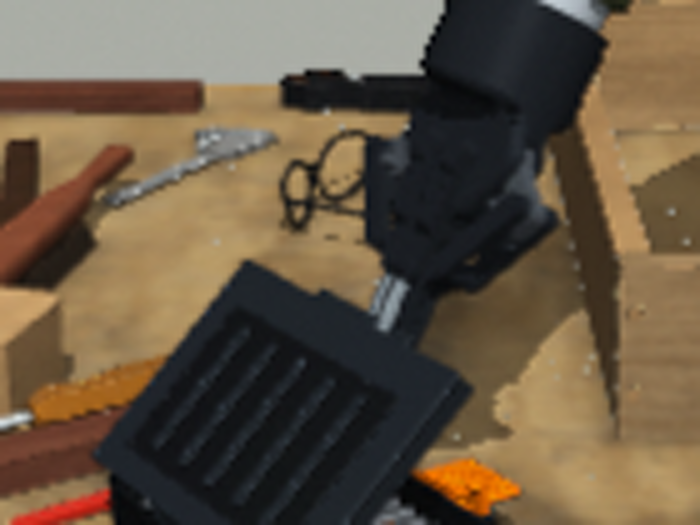

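The finger (390, 300 in the crop) is just in front of and under the lid's lip, with no contact yet. I'll push along the arc.

{"op": "play_rows", "data": {
  "steps": [
    [0.006,0,-0.0005,0,0,0,0],
    [0.006,0,-0.001,0,0,0,0],
    [0.006,0,-0.001,0,0,0,0],
    [0.006,0,-0.001,0,0,0,0],
    [0.006,0,-0.001,0,0,0,0],
    [0.006,0,-0.001,0,0,0,0]
  ]
}}

```text
time_s: 10.05
position: [508.3, 219.6, 191.1]
ee_rot: [-2.78, -0.826, -0.744]
ft_force: [-0.3, -0.5, -0.3]
opening: -0.001
finger_force: 0.2
```

Run:
```python
from h import *
rep(); 
for c in("side","top"): det(eyes.snapshot(c),["drill_case","drill_case_lip"])
```

```text
t 10.05 tip(case) [ -7.4   0.2 128.2] tool z(case) [ 0.5    0.    -0.866] x [0.866 0.001 0.5  ] F(case) [-0.48 -0.23 -0.3 ] open -0.0010469471040859817 72.6 J [0.12 0.35 1.85 0.46 0.51 0.76]
drill_case [([2.0, 0.0, -7.0], 0.61), ([-209.0, 138.0, 5.0], 0.6)]
drill_case_lip [([1.0, -2.0, 155.0], 0.97), ([-254.0, 189.0, 56.0], 0.62)]
drill_case [([3.0, 0.0, 2.0], 0.92), ([-211.0, 138.0, 1.0], 0.65)]
drill_case_lip [([-1.0, -2.0, 155.0], 0.89), ([-257.0, 189.0, 56.0], 0.62)]
```

The lid is at about 1.0 rad, as planned. The case hasn't moved and forces are tiny, so I'll continue.

{"op": "play_rows", "data": {
  "steps": [
    [0.008,0,0,0,0,0,0],
    [0.008,0,0,0,0,0,0],
    [0.008,0,0.001,0,0,0,0],
    [0.008,0,0.002,0,0,0,0],
    [0.008,0,0.002,0,0,0,0],
    [0.008,0,0.002,0,0,0,0],
    [0.0075,0,0.003,0,0,0,0],
    [0.0075,0,0.0035,0,0,0,0]
  ]
}}

```text
time_s: 11.15
position: [559.9, 253.3, 210.6]
ee_rot: [-2.78, -0.826, -0.744]
ft_force: [-0.3, -0.2, -0.4]
opening: 0.004
finger_force: 0.2
```

Run:
```python
from h import *
rep(); 
for c in("side","top"): det(eyes.snapshot(c),["drill_case","drill_case_lip"])
```

```text
t 11.15 tip(case) [ 54.2   0.2 147.7] tool z(case) [ 0.499  0.    -0.866] x [0.866 0.001 0.499] F(case) [-0.33 -0.04 -0.44] open 0.0041238127571091915 72.6 J [0.17 0.44 1.65 0.36 0.6  0.92]
drill_case [([-210.0, 138.0, 1.0], 0.87), ([0.0, 1.0, -3.0], 0.66)]
drill_case_lip [([-255.0, 191.0, 54.0], 0.92)]
drill_case [([-211.0, 140.0, -1.0], 0.95)]
drill_case_lip [([-257.0, 186.0, 52.0], 0.81), ([70.0, 1.0, 169.0], 0.62)]
```

{"op": "play_rows", "data": {
  "steps": [
    [0.007,0,0.0045,0,0,0,0],
    [0.007,0,0.0045,0,0,0,0],
    [0.007,0,0.005,0,0,0,0],
    [0.007,0,0.005,0,0,0,0],
    [0,0,0,0,0,0,0],
    [0,0,0,0,0,0,0]
  ]
}}

```text
time_s: 12.05
position: [587.7, 271.5, 207.8]
ee_rot: [-2.78, -0.827, -0.744]
ft_force: [-0.7, -1.4, 0.6]
opening: 0.006
finger_force: 0.0
```

Run:
```python
from h import *
rep(); 
for c in("side","top"): det(look(c,c+"6",(200,110,340,215),5),["drill_case","drill_case_lip"])
```

```text
t 12.05 tip(case) [ 87.4   0.4 144.9] tool z(case) [ 0.499  0.001 -0.866] x [0.866 0.001 0.499] F(case) [-1.32 -0.79  0.57] open 0.005898813595035487 72.6 J [0.2  0.5  1.55 0.32 0.62 0.97]
drill_case [([1.0, -0.0, -2.0], 0.92), ([-206.0, 138.0, 1.0], 0.69)]
drill_case_lip [([-254.0, 188.0, 53.0], 0.94), ([110.0, -1.0, 156.0], 0.64)]
drill_case []
drill_case_lip [([-257.0, 184.0, 56.0], 0.96)]
```

View pics/side6.png

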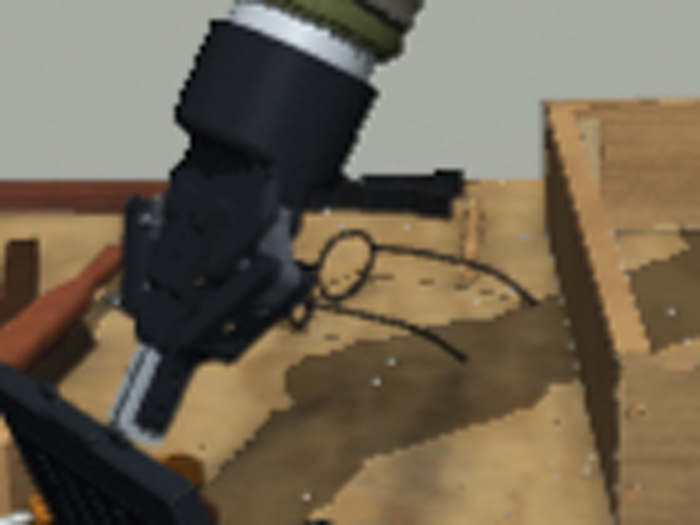

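The lid has gone past upright to about 1.9 rad. I'll retreat forward and up, away from it.

{"op": "play_rows", "data": {
  "steps": [
    [-0.01,0,-0.005,0,0,0,0],
    [-0.015,0,-0.01,0,0,0,0],
    [-0.015,0,-0.03,0,0,0,0],
    [0,0,-0.04,0,0,0,0],
    [0,0,-0.04,0,0,0,0],
    [0,0,-0.03,0,0,0,0],
    [0,0,0,0,0,0,0],
    [0,0,0,0,0,0,0],
    [0,0,0,0,0,0,0],
    [0,0,0,0,0,0,0]
  ]
}}

```text
time_s: 13.35
position: [493.8, 210.2, 321.1]
ee_rot: [-2.78, -0.826, -0.741]
ft_force: [-0.5, 0.3, -0.3]
opening: -0.002
finger_force: 0.0
```

Run:
```python
from h import *
rep(); 
for c in("side","wrist"): det(look(c,c+"7"),["drill_case","drill_case_lip","drill_case_tab","tape_measure","pencil"])
a=cv2.imread("pics/side7.png")[130:280,190:350]; b=cv2.imread("pics/wrist7.png")
cv2.imwrite("pics/fin.png",np.hstack([cv2.resize(a,(400,375)),cv2.resize(b,(400,375))]))
```

```text
t 13.35 tip(case) [-24.8   0.3 258.1] tool z(case) [ 0.498  0.001 -0.867] x [0.867 0.    0.498] F(case) [-0.31  0.51 -0.31] open -0.0021470194973842896 72.6 J [0.1  0.15 1.73 0.32 0.82 0.93]
drill_case [([2.0, -1.0, -2.0], 0.78), ([-205.0, 140.0, 0.0], 0.59)]
drill_case_lip [([-255.0, 188.0, 53.0], 0.94), ([113.0, -0.0, 158.0], 0.8)]
drill_case_tab [([-277.0, 197.0, 30.0], 0.68), ([-84.0, 0.0, 29.0], 0.58)]
tape_measure [([9.0, 164.0, -4.0], 0.95)]
pencil [([35.0, -134.0, 0.0], 0.55)]
drill_case [([-2.0, 1.0, -4.0], 0.7), ([62.0, 3.0, 44.0], 0.6)]
drill_case_lip [([118.0, 1.0, 157.0], 0.58)]
drill_case_tab []
tape_measure [([11.0, 156.0, -3.0], 0.91)]
pencil [([34.0, -137.0, -0.0], 0.88)]
```

View pics/fin.png

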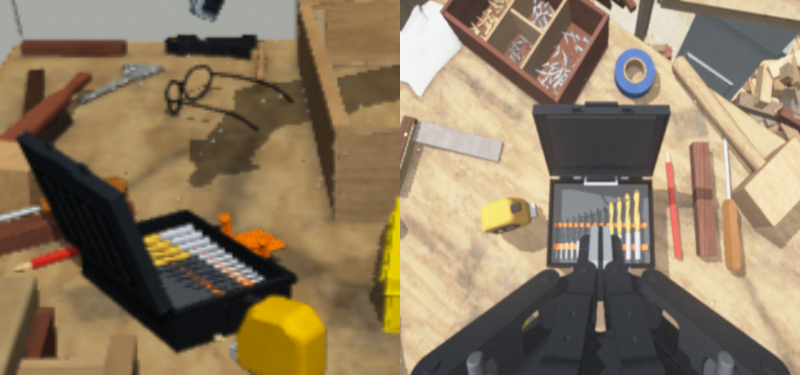

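The lid is fully open on its stop (about 1.92 rad), the tab is up, the case hasn't moved and the arm is clear. Handing in.

{"op": "play_rows", "data": {
  "steps": [
    [0,0,0,0,0,0,0],
    [0,0,0,0,0,0,0],
    [0,0,0,0,0,0,0],
    [0,0,0,0,0,0,0],
    [0,0,0,0,0,0,0],
    [0,0,0,0,0,0,0],
    [0,0,0,0,0,0,0],
    [0,0,0,0,0,0,0],
    [0,0,0,0,0,0,0],
    [0,0,0,0,0,0,0]
  ]
}}

```text
time_s: 14.95
position: [493.7, 210.1, 322.3]
ee_rot: [-2.78, -0.826, -0.744]
ft_force: [1.3, -0.5, -0.4]
opening: -0.0
finger_force: 0.0
```

```bash
python3 -c "
from workcell import job
print(job.sign_off())"
```

```text
the job is handed in; nothing more can be done
None
```

I pressed the tab, let it spring back, and pushed the drill-bit case's lid open to its stop (about 1.92 rad by camera); the case did not visibly move, and I handed the job in at about 15 s, though the hand-in returned no verdict.

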